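Demould a resin casting, nest it on an indexing slide and hold at the detent

ROBOT

A 6-joint arm with a two-finger parallel gripper is mounted at the origin on a cart in front of the work surface, level with it; the furniture and walls round the work are solid. World frame = base frame: x ahead of the robot, y to its left, z up, the work surface at z = 0. Lengths are in m, angles in rad, forces in N, time in s.
With the tool pointing down it reaches from about 0.325 to 0.875 m from the base axis. Payload 4.4 kg.
Tool frame: the origin (TCP) lies midway between the tips of the shut fingers; the grasp point (between the pads) lies r.grasp_offset behind it (r.grasp_offset is the distance from the TCP to the grasp point, in m); z points along the fingers, y is the line along which they close (so a half turn about z gives the same grasp; the last joint's range is limited). The gripper opens to 85 mm and grips with 20 to 120 N. Pads are 22 mm wide; open, the fingers measure 114 mm over their backs; the gripper's body (76 mm by 85 mm) begins 54 mm behind the grasp point. The pads swing forward as they close: fully open they stand 13 mm farther back than shut.
Start: joints at [-1.462, 0.207, 1.542, -0, 1.393, -0.15], TCP at [0.147, -0.556, 0.231] pointing down, gripper open.
Joint ranges: [-2.73, 2.73], [-0.86, 2.22], [0.23, 2.46], [-1.11, 4.25], [0.08, 2.63], [-2.82, 2.82]. Speed limits (rad/s): [2.79, 2.79, 3.14, 3.14, 3.14, 3.14].

INTERFACE

Orientations are given as a 3x3 rotation matrix whose columns are the frame's x, y, z axes.
In Python, from bench import r, eyes, job gives the robot as it stands.
- The arm moves only by the tool arm_command, never from a script. Its argument "series" is text: rows parted by semicolons, each of 5 numbers parted by spaces: the shift along the tool's x, y, z in cm, then the turn about the tool's z in degrees, then the opening, from 0 (shut) to 1 (fully open). A call has 1 to 20 rows; each row is the pose to reach, as a shift and turn from the pose commanded when the call began, along the tool's axes at that moment; what a row does not reach only later rows make up. A row lasts 1/8 s, in which the tool goes at most 62.5 mm and 10.7 degrees, less where a joint would pass 70% of its speed; a pose out of reach is approached as far as the arm can. A call with a gripper value outside its range is refused whole. The fingers move at their own pace and stop on an object; "newtons" is the grip in N (left out, the last holds). Time passes only in rows, so rows that repeat a pose let the fingers close. It gives the time, the measured TCP pose, the force, the opening and the grip force at its end, in the units of the state.
- r.observe(): the state, without advancing time (a new reading comes with each control period).
- eyes.read_camera(name): name is "scene" or "side" or "wrist"; returns a dict with "pixels" (420x560x3 uint8, red, green, blue), "intrinsics" (3x3 intrinsics, pixels), "k1" (the pictures are not rectified: a ray, as slopes to the right and down, at radius r is drawn at 1 + k1 r^2 times it, then the intrinsics apply), "world_to_cam" (4x4, takes a point from world to camera coordinates). Camera axes: x right, y down, z forward; pixel columns grow to the right and rows downward; lengths in m; the calibration is good to about 2 mm. A picture is of the moment at which its call begins. There is no depth.
- job.close_job(): hands the job in; it is judged then, once.
The state is a dict: "time_s": time; "q": joint angles; "joint_velocities": joint speeds; "effort": joint torques, N m; "tcp_pos": TCP position; "ee_rot": TCP orientation; "force": force on the tool from outside, world axes, zero at the start; "torque": the same for the moment, N m; "opening": finger opening in m; "grip_force": force on a finger pad.
Only numpy, scipy, OpenCV 4.12 (cv2) and the standard library are available. Lean on these libraries where they do the work, as an engineer would, in place of code of your own. Each camera call takes 0.05 s, during which the arm holds its last target. There are 200 camera calls.

TASK

Lift the cast resin block straight out of its open mould and lay it flat in the nest of the slide's carriage, let it go, then grip the carriage by its black knob and slide it along the rail until the ball of its spring plunger clicks into the notch of the index block, without running past it. Stay there: finish while still gripping the knob, with the carriage resting in the notch. Leave the loose bottles and the timer alone.

Things in the scene. Friction and masses are not known exactly. Their poses are not given: they have to be found in the camera images.
- casting: White cast resin block, about 60 g: flat foot 44 (its x) x 32 (its y) x 14 mm high with an upright rib 26 (x) x 16 (y) x 30 mm high in the middle of it, 44 mm high in all. Origin: centre of its underside; z up. It looks the same after a half turn. Take it by the rib, across its 16 mm (along its y).
- mould: Fixed open aluminium mould, 66 (its x) x 56 (its y) x 22 mm high, with one rectangular cavity 47 (x) x 35 (y) x 12 mm deep in its top; small pins stand 6 mm above its corners. Origin: centre of its underside. At the start the casting's foot sits in the cavity (casting origin 10 mm above this origin, 1.5 mm play each side), rib up.
- carriage: Aluminium carriage on a fixed low rail; plate 62 (its x) x 124 (its y) x 10 mm. Origin on the plate's underside, 21 mm above the worktop; plate top at z = 10 mm, from y = -56 to +68 mm. It moves only along its own y, 115 mm in all, starts within 20 mm of the +y end; the notch lies toward -y. Sliding freely takes about 1.5 N, climbing over a ridge of the index block about 10 N.
- nest (a point): Centre of the floor of the nest on the carriage, a grey block 66 x 56 x 14 mm with a pocket 49 (carriage x) x 37 (carriage y) x 10 mm deep, mouth chamfered 3 mm. Floor 14 mm above the carriage origin. The casting's foot fits with 2.5 mm play each side, long side along the carriage's x, either way round; seated, the casting's origin is here. Axes as the carriage's.
- knob (a point): Middle of the upright black knob on the carriage, a round post of 18 mm diameter and 38 mm height standing on the plate; this point is on its axis, 19 mm above the plate top and 19 mm below its top. It is 70 mm from the nest centre, toward the carriage's +y; 36 mm are free between it and the nest block. Axes as the carriage's.
- plunger_axis (a point): Point on the axis of the spring plunger, the upright steel barrel of 14 mm diameter on the carriage's +x side (42 mm from its middle), at the height of the carriage origin. A sprung steel ball of 10 mm diameter sticks out below it. Axes as the carriage's.
- index_block: Dark steel block, 24 x 34 x 13 mm, fixed at the +x edge of the slide base, somewhere along the rail. Two ridges on its top, crests 14 mm apart; the notch is between them. Origin: its underside, below the middle of the notch; axes as the carriage's. With the plunger axis at y = 0 here the ball is in the notch; it meets a ridge at y = +14 mm, tops it at +7, then is drawn to 0 with up to 7 N.
- stain_bottle: Bystander: small brown bottle with black cap, 36 mm diameter, 87 mm high, loose. Origin: centre of underside.
- strip_bottle: Bystander: white bottle with a cap, 42 mm diameter, 102 mm high, loose. Origin: centre of underside.
- lab_timer: Bystander: pale flat countdown timer 62 x 62 x 20 mm, loose. Origin: centre of underside. Also in the room, solid: a tall instrument at the left (world y > 0.42, x > 0.45), an instrument at the right (y < -0.17, x > 0.50, 0.25 m high), packs hanging over the work down to z = 0.47 (x 0.51 to 0.57).

How it is judged:
By the outcome, as a careful person would: the job done as asked, in the order asked, and still so for the second after the job is handed in, while the arm keeps its last pose, push and grip.
It also fails if it takes over 64 s, if anything falls off the work surface, if the arm or the gripper's body presses on something with over 40 N, if the wrist force passes 120 N, or if a joint passes its speed limit or range.

## Working session

There is one attempt and no reset: what is moved stays moved. The work goes in short steps, Python scripts to look and compute and a tool call to move; the robot and the scene stay as the last step left them, time stands still between calls to the robot, and variables do not carry over. Pictures are saved under pics/ and viewed, at most 10 in all, crops included, and the job is handed in when it is done.

Besides the shell and the picture viewer there is one more tool, called after ">>>" in YAML: its name, and indented under it one key for each argument. arm_command: Moves the arm, as the interface text tells. Its arguments: {"type":"object","properties":{"series":{"type":"string"},"newtons":{"type":"number"}},"required":["series"]}

```bash
ls; mkdir -p pics; cat > h.py <<'E'
import numpy as np, cv2
from bench import r, eyes, job
def cam(n,save=None):
    c=eyes.read_camera(n)
    if save: cv2.imwrite('pics/'+save,c['pixels'][:,:,::-1])
    return c
def ray(c,uv):
    K=np.array(c['intrinsics']);T=np.array(c['world_to_cam'])
    p=(np.array(uv,float)-K[:2,2])/[K[0,0],K[1,1]]
    x=p.copy()
    for _ in range(20): x=p/(1+c['k1']*(x@x))
    d=T[:3,:3].T@np.array([x[0],x[1],1]); o=-T[:3,:3].T@T[:3,3]
    return o,d
def onz(c,uv,z):
    o,d=ray(c,uv); return o+d*(z-o[2])/d[2]
def proj(c,P):
    T=np.array(c['world_to_cam']);K=np.array(c['intrinsics'])
    q=T[:3,:3]@np.array(P,float)+T[:3,3]; x=q[:2]/q[2]; x=x*(1+c['k1']*(x@x))
    return x*[K[0,0],K[1,1]]+K[:2,2]
E
python3 - <<'E'
from h import *
for n in ('scene','side'):
    c=cam(n,n+'1.png'); print(n,c['intrinsics'],c['k1'],np.round(c['world_to_cam'],3).tolist())
s=r.observe(); print(s['tcp_pos'],np.round(s['ee_rot'],3).tolist(),r.grasp_offset,s['opening'])
E
```

```text
pics
scene [[462.33173675   0.         271.82516281]
 [  0.         462.33173675 212.25298648]
 [  0.           0.           1.        ]] -0.03484819516976917 [[-0.768, -0.64, -0.003, 0.452], [-0.426, 0.515, -0.744, 0.275], [0.477, -0.57, -0.668, 0.953], [0.0, 0.0, 0.0, 1.0]]
side [[508.35518604   0.         278.43893942]
 [  0.         508.35518604 212.35143798]
 [  0.           0.           1.        ]] -0.11598684793796843 [[0.957, -0.292, 0.006, -0.519], [-0.194, -0.65, -0.735, 0.165], [0.218, 0.702, -0.678, 1.005], [0.0, 0.0, 0.0, 1.0]]
[ 0.14704813 -0.55515528  0.23021862] [[0.967, 0.256, -0.0], [0.256, -0.967, 0.002], [0.0, -0.002, -1.0]] 0.0187 0.08546131590401364
```

View pics/scene1.png

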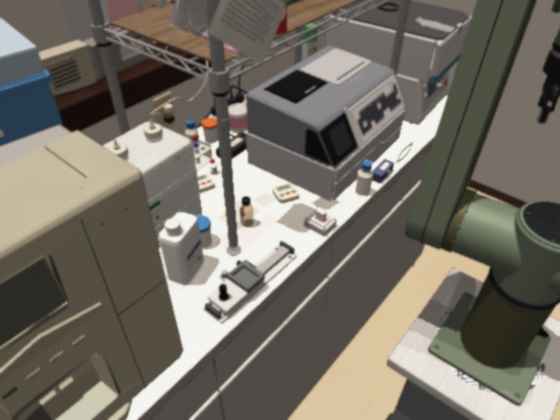

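View pics/side1.png

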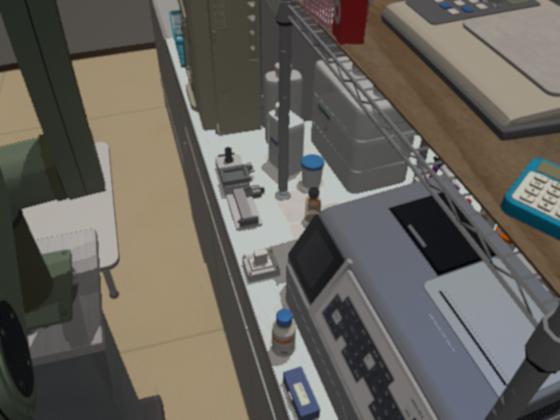

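The scene view shows the mould with the casting at (321,216), the knob at (223,292), the nest at (243,275) and a dark block at (287,247). The side view shows the same things at (260,262), (229,155), (234,173) and (258,190). A shelf post stands at (233,247) in the scene view.

```bash
python3 - <<'E'
from h import *
a=cam('scene');b=cam('side')
for n,u,v,z in [('ribtop',(321,211),(260,252),.054),('knobtop',(223,287),(229,149),.069),('nest',(243,274),(234,173),.045),('index',(287,247),(258,190),.013),('post',(233,247),(283,188),0),('railend',(292,258),(250,222),0),('bottle',(247,222),(312,218),0),('timer',(286,192),(290,240),.02),('strip',(365,190),(284,345),0)]:
    print(n,np.round(onz(a,u,z),3),np.round(onz(b,v,z),3))
A=a['pixels'][180:320,190:350,::-1];B=b['pixels'][130:290,190:340,::-1]
cv2.imwrite('pics/z.png',np.hstack([cv2.resize(A,(400,350),interpolation=2),cv2.resize(B,(375,400),interpolation=2)[:350]]))
E
```

```text
ribtop [ 0.479 -0.066  0.054] [ 0.481 -0.073  0.054]
knobtop [0.49  0.28  0.069] [0.496 0.269 0.069]
nest [0.496 0.211 0.045] [0.492 0.202 0.045]
index [0.49  0.058 0.013] [0.54  0.161 0.013]
post [0.603 0.135 0.   ] [ 0.605  0.166 -0.   ]
railend [0.465 0.07  0.   ] [0.496 0.072 0.   ]
bottle [0.637 0.044 0.   ] [0.637 0.044 0.   ]
timer [ 0.62  -0.101  0.02 ] [ 0.56  -0.027  0.02 ]
strip [ 0.465 -0.273  0.   ] [ 0.473 -0.261  0.   ]
```

View pics/z.png

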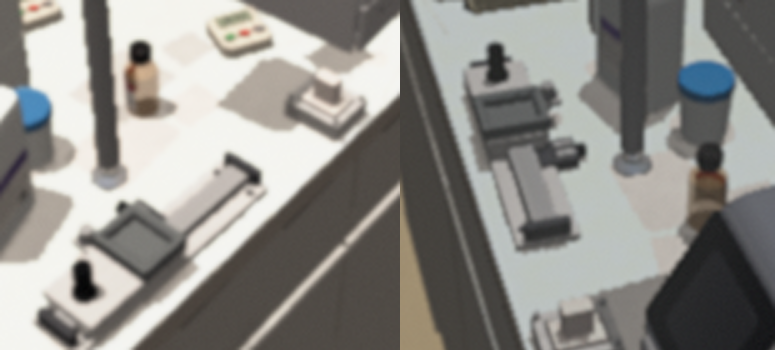

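>>> arm_command:
  series: "4 -3 0.5 2 1; 9 -7 1 4 1; 14 -12 1.5 6 1; 19 -16 2 8 1; 24 -20 2.5 10 1; 29 -25 3 12 1; 34 -29 3 14 1; 38 -33 3 15 1; 41 -36 3 15 1; 43 -37.5 3 15 1; 44 -38 3 15 1; 44 -38 3 15 1; 44 -38 3 15 1"

```text
time_s: 1.82
tcp_pos: [0.4747, -0.0769, 0.2011]
ee_rot: [[1.0, -0.004, -0.001], [-0.004, -1.0, -0.0], [-0.001, 0.0, -1.0]]
force: [0.1, 0.1, -0.2]
opening: 0.0853
grip_force: 0.0
```

```bash
python3 - <<'E'
from h import *
s=r.observe(); print(s['time_s'],s['tcp_pos'],np.round(s['ee_rot'],3).tolist(),s['q'],s['force'])
c=cam('wrist','w1.png'); np.save('w1.npy',c,allow_pickle=True); print(np.round(c['world_to_cam'],3).tolist(),c['intrinsics'],proj(c,[.48,-.07,.054]))
E
```

```text
1.825 [ 0.47470042 -0.07687337  0.20113555] [[1.0, -0.004, -0.001], [-0.004, -1.0, -0.0], [-0.001, 0.0, -1.0]] [-3.40484667e-01  3.32602344e-02  1.79958268e+00 -4.48625710e-04
  1.30931049e+00  1.23492207e+00] [ 0.07543377  0.0571427  -0.17990845]
[[-0.004, -1.0, 0.001, -0.075], [-0.944, 0.004, 0.329, 0.415], [-0.329, 0.0, -0.944, 0.51], [0.0, 0.0, 0.0, 1.0]] [[309.16337968   0.         285.23774836]
 [  0.         309.16337968 217.1834798 ]
 [  0.           0.           1.        ]] [278.18803216 196.02431655]
```

View pics/w1.png

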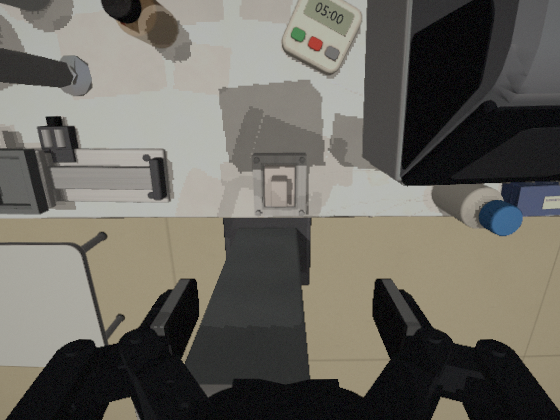

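The wrist view shows the mould at about (252-310, 152-216), with its long side along world x and the rib top at about (279,186). The slide's end is at the left, with the index block at about (57,140). I'll enlarge the area to read the corners.

```bash
python3 - <<'E'
from h import *
c=np.load('w1.npy',allow_pickle=True).item()
cv2.imwrite('pics/w1c.png',cv2.resize(c['pixels'][145:225,240:325,::-1],None,fx=7,fy=7,interpolation=cv2.INTER_NEAREST))
E
```

```text
(no output)
```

View pics/w1c.png

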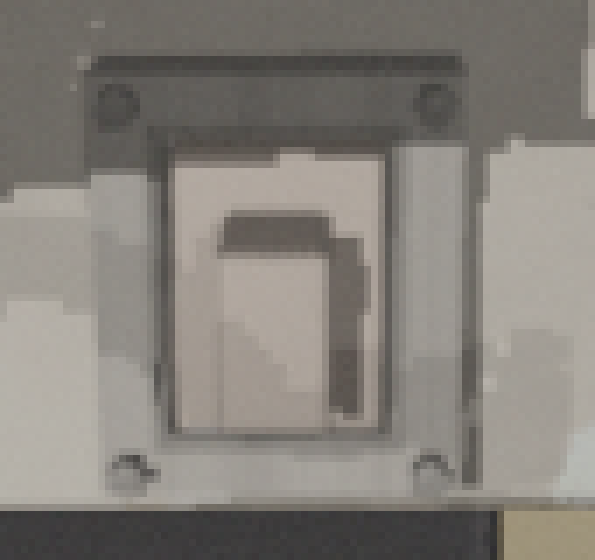

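The casting is square to the image, so its yaw is about 0. The rib top's centre is at about (279,194.3) in the full picture and the foot's centre column is 279.6.

```bash
python3 - <<'E'
from h import *
c=np.load('w1.npy',allow_pickle=True).item()
p=lambda u,v,z:print(np.round(onz(c,(240+u/7,145+v/7),z),4))
p(273,345,.054);p(277,300,.024);p(219,255,.054);p(219,430,.054);p(327,255,.054);p(327,430,.054)
print('mould');p(117,105,.028);p(437,105,.028);p(132,472,.028);p(433,472,.028)
E
```

```text
[ 0.4817 -0.0708  0.054 ]
[ 0.4808 -0.0709  0.024 ]
[ 0.4945 -0.0636  0.054 ]
[ 0.4694 -0.0631  0.054 ]
[ 0.4944 -0.0783  0.054 ]
[ 0.4694 -0.0783  0.054 ]
mould
[ 0.511  -0.0479  0.028 ]
[ 0.5108 -0.0945  0.028 ]
[ 0.4547 -0.0483  0.028 ]
[ 0.4545 -0.0947  0.028 ]
```

>>> arm_command:
  series: "0.7 -0.6 3 0 0.6; 0.7 -0.6 7 0 0.6; 0.7 -0.6 11 0 0.6; 0.7 -0.6 14 0 0.6; 0.7 -0.6 16 0 0.6; 0.7 -0.6 17 0 0.6; 0.7 -0.6 17.3 0 0.6; 0.7 -0.6 17.3 0 0.6; 0.7 -0.6 17.3 0 0.4; 0.7 -0.6 17.3 0 0.2; 0.7 -0.6 17.3 0 0.1; 0.7 -0.6 17.3 0 0; 0.7 -0.6 17.3 0 0; 0.7 -0.6 17.3 0 0; 0.7 -0.6 17.3 0 0"
  newtons: 50

```text
time_s: 3.75
tcp_pos: [0.483, -0.0701, 0.029]
ee_rot: [[1.0, -0.003, 0.001], [-0.003, -1.0, -0.0], [0.001, 0.0, -1.0]]
force: [0.0, 1.0, 5.2]
opening: 0.0151
grip_force: 49.4
```

>>> arm_command:
  series: "0 0 -0.5 0 0; 0 0 -1 0 0; 0 0 -1.7 0 0; 0 0 -2.5 0 0; 0 0 -4 0 0; 0 0 -6 0 0; 0 0 -9 0 0; 0 0 -12 0 0; 0 0 -12 0 0; 0 0 -12 0 0"

```text
time_s: 5.0
tcp_pos: [0.4818, -0.0698, 0.148]
ee_rot: [[1.0, -0.003, -0.001], [-0.003, -1.0, 0.0], [-0.001, -0.0, -1.0]]
force: [-0.9, -0.1, -0.5]
opening: 0.0151
grip_force: 48.7
```

```bash
python3 - <<'E'
from h import *
c=cam('wrist','w2.png'); np.save('w2.npy',c,allow_pickle=True); print(r.observe()['tcp_pos'])
E
```

```text
[ 0.48124209 -0.06957998  0.14727651]
```

View pics/w2.png

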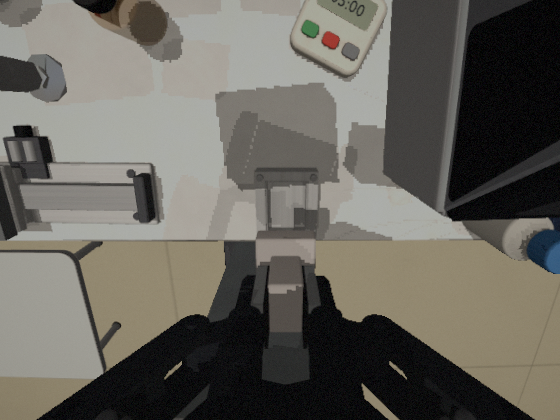

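The casting hangs squarely between the pads with its foot at (257-315, 235-265), clear of the mould. Next I'll carry it towards the nest, keeping back from the post.

>>> arm_command:
  series: "-1 -2 -1 0 0; -2 -5 -2.5 0 0; -3 -9 -4 0 0; -3 -13 -4 0 0; -3 -17 -4 0 0; -3 -21 -4 0 0; -3 -24 -4 0 0; -3 -26 -4 0 0; -3 -27 -4 0 0; -3 -27 -4 0 0; -3 -27 -4 0 0"

```text
time_s: 6.42
tcp_pos: [0.4529, 0.1994, 0.1878]
ee_rot: [[1.0, -0.004, -0.001], [-0.004, -1.0, -0.001], [-0.001, 0.001, -1.0]]
force: [-0.9, -0.2, -1.4]
opening: 0.0151
grip_force: 48.9
```

```bash
python3 - <<'E'
from h import *
c=cam('wrist'); np.save('w3.npy',c,allow_pickle=True); print(r.observe()['tcp_pos'],r.observe()['opening'],r.observe()['q'])
P=proj(c,[.494,.205,.045]);print(P)
cv2.imwrite('pics/w3.png',cv2.resize(c['pixels'][60:320,130:480,::-1],None,fx=2.25,fy=2.25,interpolation=cv2.INTER_CUBIC))
E
```

```text
[0.45302158 0.19937638 0.1880359 ] 0.014851484187522183 [ 2.39751552e-01  7.78499074e-02  1.78129518e+00 -3.34880446e-04
  1.28305732e+00  1.81462074e+00]
[279.04905962 159.66860084]
```

View pics/w3.png

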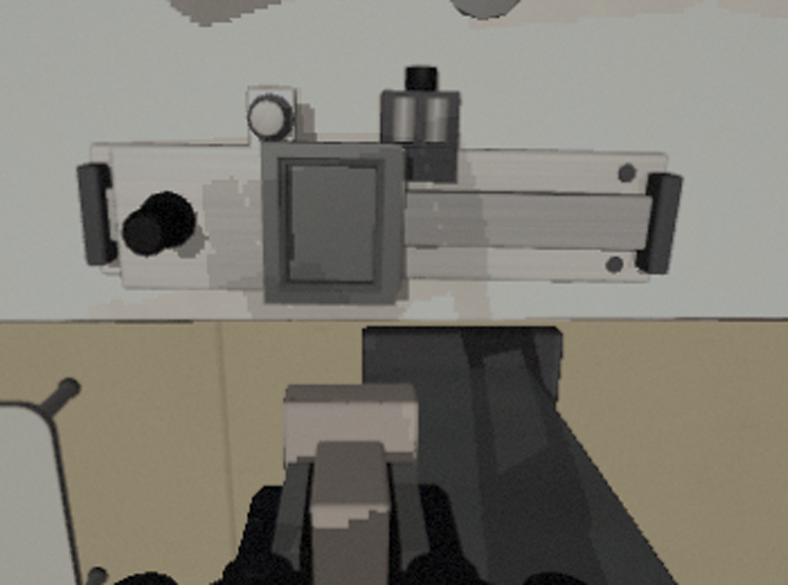

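The wrist view (zoomed) shows the nest pocket centred near (334,224), the knob top at (148,232), the plunger top at (268,117) and the index ridges at columns 405 and 434. The rail runs nearly along world y.

```bash
python3 - <<'E'
from h import *
c=np.load('w3.npy',allow_pickle=True).item()
p=lambda n,u,v,z:print(n,np.round(onz(c,(130+u/2.25,60+v/2.25),z),4))
for q in [(262,143),(405,143),(265,302),(405,302)]: p('outer',*q,.045)
for q in [(292,167),(378,167),(290,281),(377,281)]: p('floor',*q,.035)
p('knobtop',148,232,.069)
p('rail',407,190,.015);p('rail',648,197,.015);p('base',465,150,.006);p('base',665,156,.006);p('baseL',405,278,.006);p('baseL',645,282,.006)
for z in(.011,.013,.016): p('ridge1',405,120,z);p('ridge2',434,120,z);p('notch',420,120,z)
for z in(.031,.04,.05):p('plTop',268,117,z)
p('held front-bottom L',285,387,.1688);p('R',418,387,.1688)
E
```

```text
outer [0.5262 0.2337 0.045 ]
outer [0.526  0.1772 0.045 ]
outer [0.4612 0.2352 0.045 ]
outer [0.461  0.1757 0.045 ]
floor [0.5161 0.2229 0.035 ]
floor [0.516  0.1873 0.035 ]
floor [0.4679 0.2252 0.035 ]
floor [0.4678 0.1873 0.035 ]
knobtop [0.4951 0.2753 0.069 ]
rail [0.5046 0.1735 0.015 ]
rail [0.5016 0.0648 0.015 ]
base [0.5213 0.147  0.006 ]
base [0.5189 0.0556 0.006 ]
baseL [0.4624 0.1727 0.006 ]
baseL [0.4602 0.057  0.006 ]
ridge1 [0.5343 0.1747 0.011 ]
ridge2 [0.5343 0.162  0.011 ]
notch [0.5343 0.1681 0.011 ]
ridge1 [0.5343 0.1749 0.013 ]
ridge2 [0.5343 0.1622 0.013 ]
notch [0.5343 0.1683 0.013 ]
ridge1 [0.5343 0.1751 0.016 ]
ridge2 [0.5343 0.1626 0.016 ]
notch [0.5343 0.1686 0.016 ]
plTop [0.5359 0.2325 0.031 ]
plTop [0.5359 0.2315 0.04  ]
plTop [0.536  0.2304 0.05  ]
held front-bottom L [0.4722 0.2157 0.1688]
R [0.4721 0.1822 0.1688]
```

>>> arm_command:
  series: "1.5 -0.2 1 0.5 0; 3 -0.4 3 1 0; 4 -0.6 6 1.2 0; 4.2 -0.6 8.5 1.2 0; 4.2 -0.6 10.5 1.2 0; 4.2 -0.6 11.5 1.2 0; 4.2 -0.6 11.8 1.2 0; 4.2 -0.6 11.8 1.2 0; 4.2 -0.6 11.8 1.2 0; 4.2 -0.6 11.8 1.2 0"

```text
time_s: 7.72
tcp_pos: [0.4956, 0.2062, 0.071]
ee_rot: [[1.0, -0.024, 0.001], [-0.024, -1.0, 0.0], [0.001, -0.0, -1.0]]
force: [-0.5, 0.2, -0.6]
opening: 0.015
grip_force: 48.9
```

```bash
python3 - <<'E'
from h import *
c=cam('wrist'); np.save('w4.npy',c,allow_pickle=True); s=r.observe();print(s['tcp_pos'],s['force'])
cv2.imwrite('pics/w4.png',cv2.resize(c['pixels'][180:380,150:420,::-1],None,fx=2.9,fy=2.9,interpolation=cv2.INTER_CUBIC))
E
```

```text
[0.49547453 0.20619673 0.07088757] [ 0.42836276 -0.12014082 -0.92415612]
```

View pics/w4.png

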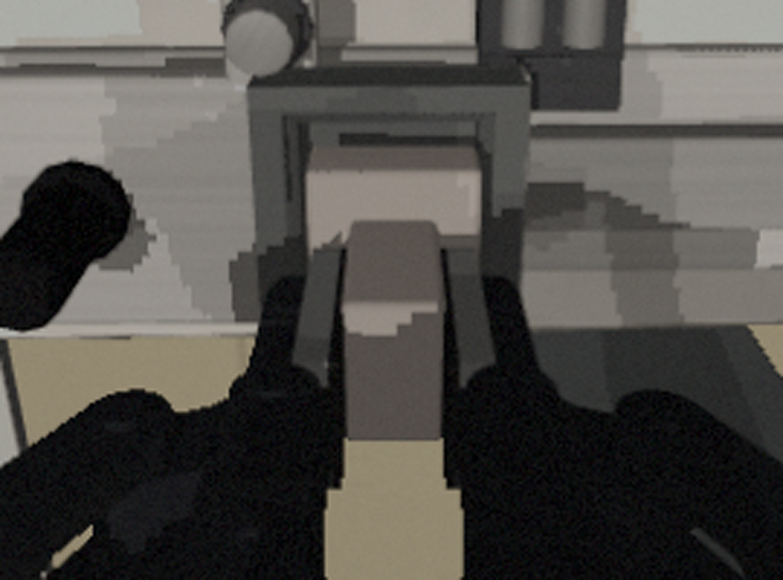

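The held foot's front lower edge is at (306-482, 147) and the nest's front top edge at (249-530, 87). I'll compare them in the world frame.

```bash
python3 - <<'E'
from h import *
c=np.load('w4.npy',allow_pickle=True).item()
p=lambda n,u,v,z:print(n,np.round(onz(c,(150+u/2.9,180+v/2.9),z),4))
p('nestL',249,87,.045);p('nestR',530,87,.045)
p('footbotL',308,147,.052);p('footbotR',480,147,.052)
p('foottopL',306,170,.066);p('foottopR',482,170,.066)
p('pocketfrontedge',390,115,.045)
p('plungertop',258,42,.05);p('notch',543,20,.013)
E
```

```text
nestL [0.5264 0.2341 0.045 ]
nestR [0.5251 0.1783 0.045 ]
footbotL [0.5161 0.2223 0.052 ]
footbotR [0.5153 0.1888 0.052 ]
foottopL [0.5172 0.2214 0.066 ]
foottopR [0.5164 0.1898 0.066 ]
pocketfrontedge [0.5198 0.2063 0.045 ]
plungertop [0.5369 0.2309 0.05  ]
notch [0.5309 0.1708 0.013 ]
```

Aligned within about 1 mm, so I'll lower it.

>>> arm_command:
  series: "-0.1 0 0.4 0 0; -0.1 0 0.8 0 0; -0.1 0 1.2 0 0; -0.1 0 1.4 0 0; -0.1 0 1.5 0 0; -0.1 0 1.6 0 0; -0.1 0 1.6 0 0; -0.1 0 1.6 0 0"

```text
time_s: 8.78
tcp_pos: [0.4942, 0.2061, 0.0544]
ee_rot: [[1.0, -0.024, 0.0], [-0.024, -1.0, 0.0], [0.0, -0.0, -1.0]]
force: [1.0, -0.2, -1.8]
opening: 0.0152
grip_force: 48.9
```

>>> arm_command:
  series: "0 0 0.05 0 0; 0 0 0.1 0 0; 0 0 0.1 0 0; 0 0 0.1 0 0.25; 0 0 0.1 0 0.4; 0 0 0.1 0 0.45; 0 0 0.1 0 0.45; 0 0 0.1 0 0.45; 0 0 -1 0 0.45; 0 0 -3 0 0.45; 0 0 -6 0 0.45; 0 0 -9 0 0.45; 0 0 -9 0 0.45"

```text
time_s: 10.4
tcp_pos: [0.4968, 0.2067, 0.1481]
ee_rot: [[1.0, -0.024, 0.008], [-0.024, -1.0, 0.002], [0.008, -0.002, -1.0]]
force: [0.0, 0.0, 0.7]
opening: 0.0386
grip_force: 0.0
```

```bash
python3 - <<'E'
from h import *
c=cam('wrist'); np.save('w5.npy',c,allow_pickle=True); s=r.observe();print(s['tcp_pos'],s['force'],s['opening'])
cv2.imwrite('pics/w5.png',cv2.resize(c['pixels'][130:380,100:420,::-1],None,fx=2.4,fy=2.4,interpolation=cv2.INTER_CUBIC))
E
```

```text
[0.49529207 0.20634726 0.14613917] [-0.25771435 -0.3686228  -0.74003256] 0.038546071758723564
```

View pics/w5.png

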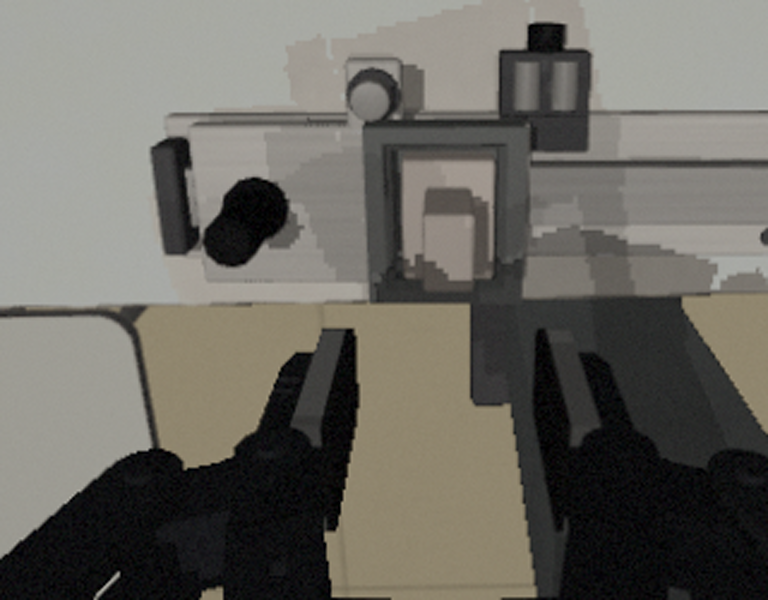

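The casting sits flat and free in the nest. The knob top is at (230,240), the plunger bracket is centred on column 374 and the ridges are at columns 525 and 565.

```bash
python3 - <<'E'
from h import *
c=np.load('w5.npy',allow_pickle=True).item()
def p(n,u,v,z):
    P=onz(c,(100+u/2.4,130+v/2.4),z);print(n,np.round(P,4))
p('knobtop',230,240,.069);p('knobbase',258,208,.031)
p('rib',449,252,.079)
for z in(.025,.031,.037):p('bracket',374,90,z)
for z in(.045,.055,.065):p('plTop',370,98,z)
p('r1',525,87,.013);p('r2',565,87,.013);p('blk l',500,87,.011);p('blk r',590,87,.011)
E
```

```text
knobtop [0.4957 0.2765 0.069 ]
knobbase [0.4938 0.2767 0.031 ]
rib [0.494  0.2057 0.079 ]
bracket [0.5357 0.2317 0.025 ]
bracket [0.5367 0.2311 0.031 ]
bracket [0.5378 0.2305 0.037 ]
plTop [0.5364 0.2312 0.045 ]
plTop [0.5382 0.2301 0.055 ]
plTop [0.54  0.229 0.065]
r1 [0.5336 0.176  0.013 ]
r2 [0.5332 0.1609 0.013 ]
blk l [0.5334 0.1852 0.011 ]
blk r [0.5327 0.151  0.011 ]
```

>>> arm_command:
  series: "0 -2 0 0 0.35; 0 -4.5 0 0 0.35; 0 -6.5 0 0 0.35; 0 -7 0 0 0.35; 0 -7 0 0 0.35; 0 -7 3 0 0.35; 0 -7 6 0 0.35; 0 -7 8.5 0 0.35; 0 -7 10 0 0.35; 0 -7 10.6 0 0.35; 0 -7 10.6 0 0.35; 0 -7 10.6 0 0.35"
  newtons: 50

```text
time_s: 11.95
tcp_pos: [0.4967, 0.2764, 0.0394]
ee_rot: [[1.0, -0.024, 0.002], [-0.024, -1.0, 0.001], [0.002, -0.001, -1.0]]
force: [-0.4, -0.7, -0.4]
opening: 0.0297
grip_force: 0.0
```

>>> arm_command:
  series: "0 0 0 0 0.25; 0 0 0 0 0.1; 0 0 0 0 0; 0 0 0 0 0; 0 0 0 0 0; 0 0 0 0 0"
  newtons: 60

```text
time_s: 12.7
tcp_pos: [0.4965, 0.2764, 0.0394]
ee_rot: [[1.0, -0.024, 0.002], [-0.024, -1.0, 0.001], [0.002, -0.001, -1.0]]
force: [-1.8, -0.2, 4.9]
opening: 0.0164
grip_force: 58.5
```

>>> arm_command:
  series: "0 0.1 0 0 0; 0 0.3 0 0 0; 0 0.6 0 0 0; 0 0.9 0 0 0; 0 1.2 0 0 0; 0 1.5 0 0 0; 0 1.8 0 0 0; 0 2.1 0 0 0; 0 2.4 0 0 0; 0 2.7 0 0 0; 0 3 0 0 0; 0 3.3 0 0 0; 0 3.6 0 0 0; 0 3.9 0 0 0; 0 4.2 0 0 0; 0 4.4 0 0 0; 0 4.5 0 0 0; 0 4.5 0 0 0; 0 4.5 0 0 0"

```text
time_s: 15.08
tcp_pos: [0.4956, 0.2316, 0.0394]
ee_rot: [[1.0, -0.024, 0.002], [-0.024, -1.0, 0.001], [0.002, -0.001, -1.0]]
force: [0.1, 1.1, 4.9]
opening: 0.0164
grip_force: 58.8
```

>>> arm_command:
  series: "0 0.1 0 0 0; 0 0.2 0 0 0; 0 0.3 0 0 0; 0 0.4 0 0 0; 0 0.5 0 0 0; 0 0.5 0 0 0"

```text
time_s: 15.82
tcp_pos: [0.4955, 0.2278, 0.0394]
ee_rot: [[1.0, -0.024, 0.002], [-0.024, -1.0, 0.003], [0.002, -0.003, -1.0]]
force: [-1.2, 4.8, 4.6]
opening: 0.0163
grip_force: 58.9
```

>>> arm_command:
  series: "0 0.1 0 0 0; 0 0.2 0 0 0; 0 0.2 0 0 0"

```text
time_s: 16.2
tcp_pos: [0.4955, 0.2274, 0.0394]
ee_rot: [[1.0, -0.025, 0.003], [-0.025, -1.0, 0.006], [0.003, -0.006, -1.0]]
force: [-0.7, 10.1, 3.8]
opening: 0.0161
grip_force: 59.0
```

>>> arm_command:
  series: "0 0.1 0 0 0; 0 0.2 0 0 0; 0 0.2 0 0 0"

```text
time_s: 16.58
tcp_pos: [0.4955, 0.2266, 0.0395]
ee_rot: [[1.0, -0.025, 0.003], [-0.025, -1.0, 0.008], [0.003, -0.008, -1.0]]
force: [-0.2, 14.0, 3.3]
opening: 0.0166
grip_force: 59.0
```

>>> arm_command:
  series: "0 0.1 0 0 0; 0 0.2 0 0 0; 0 0.2 0 0 0"

```text
time_s: 16.95
tcp_pos: [0.4955, 0.2247, 0.0395]
ee_rot: [[1.0, -0.024, 0.004], [-0.024, -1.0, 0.008], [0.003, -0.008, -1.0]]
force: [0.4, 12.9, 3.3]
opening: 0.0169
grip_force: 59.0
```

>>> arm_command:
  series: "0 0.1 0 0 0; 0 0.2 0 0 0; 0 0.2 0 0 0"

```text
time_s: 17.32
tcp_pos: [0.4954, 0.2192, 0.0394]
ee_rot: [[1.0, -0.024, 0.002], [-0.024, -1.0, 0.002], [0.002, -0.002, -1.0]]
force: [0.0, 2.3, 5.5]
opening: 0.0164
grip_force: 59.3
```

>>> arm_command:
  series: "0 0.1 0 0 0; 0 0.2 0 0 0; 0 0.2 0 0 0"

```text
time_s: 17.7
tcp_pos: [0.4953, 0.2163, 0.0394]
ee_rot: [[1.0, -0.024, 0.002], [-0.024, -1.0, 0.0], [0.002, -0.0, -1.0]]
force: [-0.7, 0.0, 7.2]
opening: 0.0162
grip_force: 59.4
```

>>> arm_command:
  series: "0 0.1 0 0 0; 0 0.1 0 0 0"

```text
time_s: 17.95
tcp_pos: [0.4953, 0.2149, 0.0394]
ee_rot: [[1.0, -0.024, 0.002], [-0.024, -1.0, -0.0], [0.002, 0.0, -1.0]]
force: [-0.7, -1.5, 7.5]
opening: 0.0161
grip_force: 59.5
```

>>> arm_command:
  series: "0 0.1 0 0 0; 0 0.1 0 0 0"

```text
time_s: 18.2
tcp_pos: [0.4953, 0.2143, 0.0394]
ee_rot: [[1.0, -0.024, 0.002], [-0.024, -1.0, 0.001], [0.002, -0.001, -1.0]]
force: [-1.0, 0.6, 6.3]
opening: 0.0164
grip_force: 59.4
```

```bash
python3 - <<'E'
from h import *
c=cam('side'); s=r.observe();print(s['tcp_pos'],s['force'],s['opening'])
a=cv2.resize(c['pixels'][130:230,200:330,::-1],None,fx=6,fy=6,interpolation=cv2.INTER_CUBIC)
cv2.imwrite('pics/s9.png',a)
E
```

```text
[0.49528063 0.21432898 0.03936338] [-0.00676515 -0.20536071  6.7405691 ] 0.016195612492625945
```

View pics/s9.png

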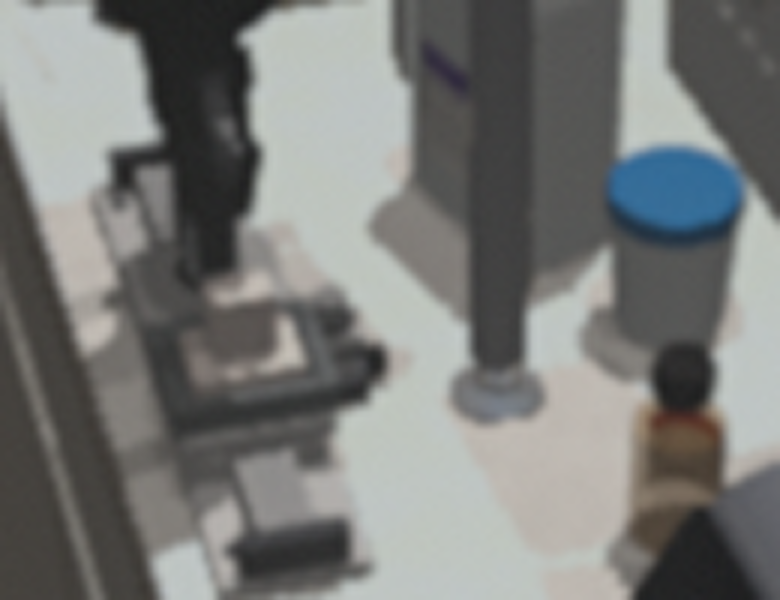

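The casting is in the nest, the carriage is at the index block and the gripper holds the knob. Travel is 62.1 mm against 62.5 mm measured, with about 0 N on the tool. I'll let it settle briefly and then hand in.

>>> arm_command:
  series: "0 0 0 0 0; 0 0 0 0 0; 0 0 0 0 0; 0 0 0 0 0"

```text
time_s: 18.75
tcp_pos: [0.4953, 0.2143, 0.0393]
ee_rot: [[1.0, -0.024, 0.002], [-0.024, -1.0, 0.001], [0.002, -0.001, -1.0]]
force: [-0.6, 0.6, 5.6]
opening: 0.0163
grip_force: 59.4
```

```bash
python3 -c "
from h import *
s=r.observe();print(s['tcp_pos'],s['force']);print(job.close_job())"
```

```text
[0.49526235 0.21434232 0.03934301] [-0.64769523  0.59190913  5.55281558]
the job is handed in; nothing more can be done
None
```

I handed the job in at about 19 s: the casting lies in the nest and the carriage rests in the notch (judged by force and travel), with the knob still gripped; no verdict came back.

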